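# Nudge the cover disc into its nest and close the keeper

### The arm

A 6-joint arm with a two-finger parallel gripper is mounted at the origin on a cart in front of the work surface, level with it; the furniture and walls round the work are solid. World frame = base frame: x ahead of the robot, y to its left, z up, the work surface at z = 0. Lengths are in m, angles in rad, forces in N, time in s.
With the tool pointing down it reaches from about 0.35 to 0.875 m from the base axis. Payload 4.2 kg.
Tool frame: the origin (TCP) lies between the finger pads; the fingertips stand 8 mm ahead of it and the grasp point (between the pads) lies 11 mm behind it (bot.finger_overhang is the distance from the TCP to the fingertips, in m); z points along the fingers, y is the direction in which the jaws open and shut (so a half turn about z gives the same grasp; the last joint's range is limited). The gripper opens to 85 mm and grips with 20 to 120 N. Pads are 22 mm wide; open, the fingers measure 114 mm over their backs; the gripper's body (76 mm by 85 mm) begins 54 mm behind the grasp point. The pads swing forward as they close: fully open they stand 13 mm farther back than shut.
Start: joints at [0.259, 0.385, 0.008, 0, -1.194, -0.259], TCP at [0.625, 0, 0.239] pointing down, gripper open.
Joint ranges: [-3.14, 3.14], [-1.21, 2.06], [-1.07, 1.41], [-3.16, 2.05], [-2.99, -0.16], [-3.1, 3.1]. Speed limits (rad/s): [2.79, 2.79, 3.14, 3.14, 3.14, 3.14].

### API

Orientations are given as a unit quaternion [x, y, z, w].
In Python, from cell import bot, camera, get_calibration gives the robot as it stands. The module is installed in compiled form; this text tells all that it offers.
- The arm moves only by the tool carry_out, never from a script. Its argument "steps" is a list of rows, each an object with "rot": the turn, a rotation vector about the tool's x, y, z in rad, a list of three; "delta_pos": the shift along the tool's x, y, z in cm, a list of three; "grip": the opening in per cent of the stroke, from 0 (shut) to 100 (fully open). A call has 1 to 20 rows; each row shifts and turns the commanded pose from where the row before left it, along the tool's axes as they then stand; what a row does not reach is not made up. A row lasts 1/12 s, in which the tool goes at most 41.7 mm and 7.16 degrees, less where a joint would pass 70% of its speed; a pose out of reach is approached as far as the arm can. A call with a gripper value outside its range is refused whole. The fingers move at their own pace and stop on an object; "force" is the grip in N (left out, the last holds). Time passes only in rows, so rows that do not move let the fingers close. It gives the time, the measured TCP pose, the force and the opening at its end, in the units of the state.
- bot.observe(): the state, without advancing time (a new reading comes with each control period).
- camera(name): name is "scene" or "side" or "wrist"; returns the picture (420x560x3 uint8, red, green, blue); there is no depth.
- get_calibration(name): a dict with "mtx" (3x3 intrinsics, pixels), "dist" ([k1, k2, p1, p2, k3] as OpenCV has them; the pictures are not rectified), "extrinsics" (4x4, takes a point from camera to world coordinates); the wrist camera has in their place "T_tool_cam" (4x4, takes a point from camera to tool coordinates, whose origin is the TCP and whose axes are the flange's). Camera axes: x right, y down, z forward; pixel columns grow to the right and rows downward; lengths in m; the calibration is good to about 2 mm. A picture is of the moment at which its call begins: read the wrist's pose just before it. get_calibration takes no time and is no camera call.
- bot.hand_in(): hands the job in, once; it reports no verdict.
The state is a dict: "t": time; "q": joint angles; "joint_vel": joint speeds; "joint_efforts": joint torques, N m; "position": TCP position; "eef_rot": TCP orientation; "force": force on the tool from outside, world axes, zero at the start; "ft_torque": the same for the moment, N m; "width": finger opening in m.
Only numpy, scipy, OpenCV 4.12 (cv2) and the standard library are available. Lean on these libraries where they do the work, as an engineer would, in place of code of your own. Each camera call takes 0.05 s, during which the arm holds its last target.

### The job

Push the loose steel disc across the top of the fixture plate with the fingertips until it drops into the round nest and lies flat in it, then push the swivel keeper fully round until its bar lies over the disc. Do not lift or carry the disc, and leave the parts standing round the plate where they are.

Things in the scene. Friction and masses are not known exactly. Their poses are not given: they have to be found in the camera images.
- fixture: Fixed aluminium plate, 180 mm (its x) by 260 mm (its y) by 20 mm high, lying on the bench; origin at the centre of its underside. Its flat top (deck) is 20 mm above the bench. The nest is in its -y half, the disc starts on its +y half. A 7 mm stop pin for the keeper stands 13 mm above the deck at x -10, y -87 mm.
- nest (a point): Centre of the floor of the nest: a round flat-bottomed recess in the plate, 64 mm in diameter and 8 mm deep (1 mm chamfer), at x 0, y -50 mm in the plate's frame; the floor is 12 mm above the bench.
- cover_disc: Loose round steel disc, 60 mm in diameter, 10 mm thick, about 0.14 kg, lying flat on the deck; origin at the centre of its underside, z up. In the nest it stands 2 mm proud of the deck. Pushed over the nest it tips in when its centre is about 11 mm short of the nest's centre, then settles flat; a light press on its top helps if it hangs on the rim.
- keeper (a joint): Angle of the swivel keeper about its upright pivot, rad: 0 = closed, bar over the middle of the nest, against its stop; grows as the bar swings open (clockwise seen from above), up to 1.9. It turns lightly (about 0.03 N m) and stays where it is left. Its steel bar is 12 mm wide and 8 mm thick, reaches 65 mm from the pivot, and its underside is 5 mm above the deck, so it passes over a seated disc but not over one on the deck.
- knob (a point): Centre of the top of the keeper's upright round black knob, 16 mm in diameter, on the bar 55 mm from the pivot; the knob runs from 18 to 38 mm above the deck, the bar's top is 13 mm above the deck. With the keeper closed the knob stands 5 mm beyond the nest's centre, on the +y side of the plate.
- pivot (a point): The keeper's pivot axis at deck height, at x 0, y -100 mm in the plate's frame. Closed, the bar points from here along the plate's +y; at 1.57 rad it points along the plate's +x.
- flanged_hub: Loose cast hub with a round flange, 62 mm in diameter, 31 mm high, standing on the bench beyond the plate's +x side; origin under its centre. Leave it alone.
- stepped_bush: Loose pale stepped bush, 34 mm in diameter, 26 mm high, standing on the bench beyond the plate's +x side; origin under its centre. Leave it alone.
- ring_spacer: Loose brass ring-shaped spacer, 29 mm in diameter, 21 mm high, standing on the bench by the plate's -x side; origin under its centre. Leave it alone.
Mind the look-alikes: they are no part of the job. Several things have the shape of the cover_disc; the one meant has the colours described above.

How it is judged:
By the outcome, as a careful person would: the job done as asked, in the order asked, and still so for the second after the job is handed in, with the robot touching nothing.
It also fails if it takes over 58 s, if anything falls off the work surface, if the arm or the gripper's body presses on something with over 40 N, if the wrist force passes 120 N, or if a joint passes its speed limit or range.

## Working session

There is one attempt and no reset: what is moved stays moved. The work goes in short steps, Python scripts to look and compute and a tool call to move; the robot and the scene stay as the last step left them, time stands still between calls to the robot, and variables do not carry over. Pictures are saved under pics/ and viewed, and the job is handed in when it is done.

Besides the shell and the picture viewer there is one more tool, called after "Request:" by a JSON object that holds its "method" and its "body", one argument or row to a line. carry_out: Moves the arm, as the interface text tells. Its arguments: {"type":"object","properties":{"steps":{"type":"array"},"force":{"type":"number"}},"required":["steps"]}

```bash
mkdir -p pics
python3 - <<'E'
from cell import bot,camera,get_calibration
import cv2,numpy as np
s=bot.observe();print({k:np.round(v,3).tolist() for k,v in s.items()})
for n in("scene","side","wrist"):
    im=camera(n);cv2.imwrite(f"pics/{n}0.png",im[:,:,::-1])
    c=get_calibration(n);print(n,{k:np.round(v,4).tolist() for k,v in c.items()})
print(bot.finger_overhang)
E
```

```text
{'t': 0.0, 'q': [0.259, 0.386, 0.007, -0.001, -1.194, -0.259], 'joint_vel': [0.0, -0.0, 0.001, 0.0, -0.0, 0.001], 'joint_efforts': [-0.001, -39.229, 18.84, 4.186, -0.005, 0.0], 'position': [0.624, 0.0, 0.238], 'eef_rot': [-0.707, 0.707, 0.001, -0.001], 'force': [-0.784, 0.159, 0.475], 'ft_torque': [0.03, 0.004, -0.005], 'width': 0.085}
scene {'mtx': [[445.8253, 0.0, 273.3416], [0.0, 445.8253, 210.6707], [0.0, 0.0, 1.0]], 'dist': [-0.0243, 0.0, 0.0, 0.0, 0.0], 'extrinsics': [[0.6405, -0.4827, 0.5973, 0.1086], [-0.7678, -0.4173, 0.4861, -0.3867], [0.0146, -0.7699, -0.638, 0.6181], [0.0, 0.0, 0.0, 1.0]]}
side {'mtx': [[400.248, 0.0, 277.3277], [0.0, 400.248, 201.4143], [0.0, 0.0, 1.0]], 'dist': [-0.0609, 0.0, 0.0, 0.0, 0.0], 'extrinsics': [[0.8304, -0.2587, 0.4934, 0.218], [-0.5571, -0.3965, 0.7297, -0.5924], [0.0069, -0.8808, -0.4734, 0.483], [0.0, 0.0, 0.0, 1.0]]}
wrist {'mtx': [[374.6293, 0.0, 278.6856], [0.0, 374.6293, 197.632], [0.0, 0.0, 1.0]], 'dist': [0.0198, 0.0, 0.0, 0.0, 0.0], 'T_tool_cam': [[0.0003, -0.961, -0.2766, 0.071], [1.0, 0.0001, 0.0005, -0.0005], [-0.0005, -0.2766, 0.961, -0.1344], [0.0, 0.0, 0.0, 1.0]]}
0.008
```

View pics/scene0.png

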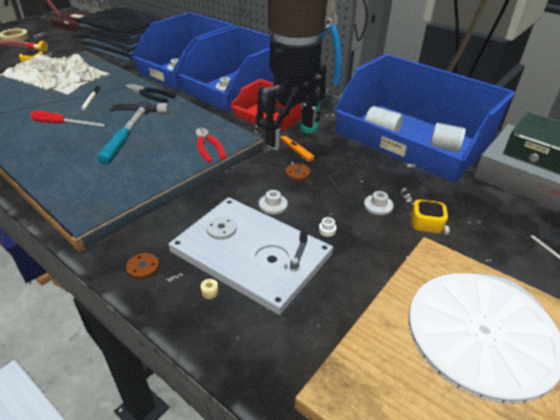

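View pics/side0.png

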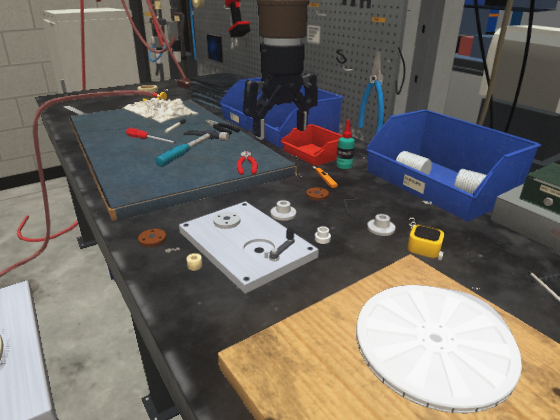

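View pics/wrist0.png

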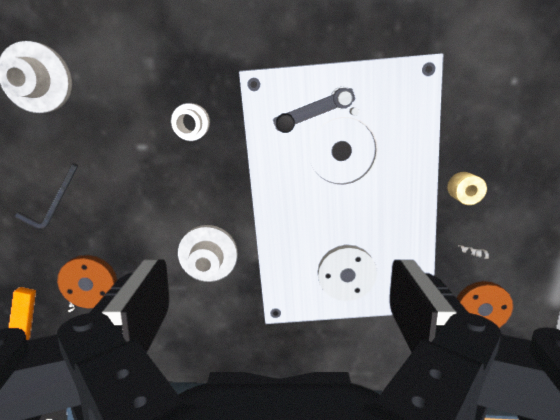

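Candidates in the wrist view: the steel disc at (347,275) on the deck, two orange discs at (88,283) and (487,305), and flanged hubs at (207,252) and (35,75). By the description the target is the steel disc on the deck's +y half at (347,275). The keeper is open, with its knob at (285,122), and the nest is at (343,150).

```bash
cat > h.py <<'E'
from cell import bot,camera,get_calibration
import cv2,numpy as np
from scipy.spatial.transform import Rotation as R
def wpose():
    s=bot.observe();T=np.eye(4);T[:3,:3]=R.from_quat(s["eef_rot"]).as_matrix();T[:3,3]=s["position"];return T
def cast(name,px,z,T=None):
    c=get_calibration(name)
    E=T@np.array(c["T_tool_cam"]) if name=="wrist" else np.array(c["extrinsics"])
    p=cv2.undistortPoints(np.array(px,float).reshape(-1,1,2),np.array(c["mtx"]),np.array(c["dist"])).reshape(-1,2)
    d=np.c_[p,np.ones(len(p))]@E[:3,:3].T
    o=E[:3,3]; return o+d*((z-o[2])/d[:,2])[:,None]
def proj(name,P,T=None):
    c=get_calibration(name)
    E=T@np.array(c["T_tool_cam"]) if name=="wrist" else np.array(c["extrinsics"])
    Ei=np.linalg.inv(E)
    return cv2.projectPoints(np.array(P,float).reshape(-1,1,3),cv2.Rodrigues(Ei[:3,:3])[0],Ei[:3,3],np.array(c["mtx"]),np.array(c["dist"]))[0].reshape(-1,2)
E
python3 - <<'E'
from h import *
im=cv2.imread("pics/wrist0.png");T=wpose()
big=cv2.resize(im[40:335,230:455],None,fx=2.6,fy=2,interpolation=cv2.INTER_CUBIC)
big=cv2.resize(im[40:335,230:455],None,fx=2,fy=2,interpolation=cv2.INTER_CUBIC)
cv2.imwrite("pics/crop0.png",big)
g=cv2.cvtColor(im,cv2.COLOR_BGR2GRAY)
m=(g<110).astype(np.uint8)
n,l,st,ce=cv2.connectedComponentsWithStats(m)
for i in range(1,n):
    if st[i,4]<2500 and st[i,4]>15 and 235<ce[i][0]<450 and 50<ce[i][1]<330: print(ce[i].round(1),st[i],cast("wrist",ce[i],.02,T)[0].round(4))
E
```

```text
[428.2  68.7] [423  63  11  12 108] [ 0.4917 -0.0886  0.02  ]
[253.4  84. ] [249  78  10  12  98] [ 0.6472 -0.0759  0.02  ]
[307.7 111.6] [274  89  80  44 995] [ 0.5978 -0.0517  0.02  ]
[341.2 150.7] [332 141  19  20 292] [ 0.5654 -0.0157  0.02  ]
[357.7 259.1] [356 257   5   5  16] [0.5433 0.0963 0.02  ]
[347.4 274.9] [341 269  14  13 128] [0.553  0.1142 0.02  ]
[356.9 289.9] [355 288   5   5  16] [0.5421 0.1317 0.02  ]
[275.3 312.8] [271 309   9   8  53] [0.6281 0.159  0.02  ]
```

View pics/crop0.png

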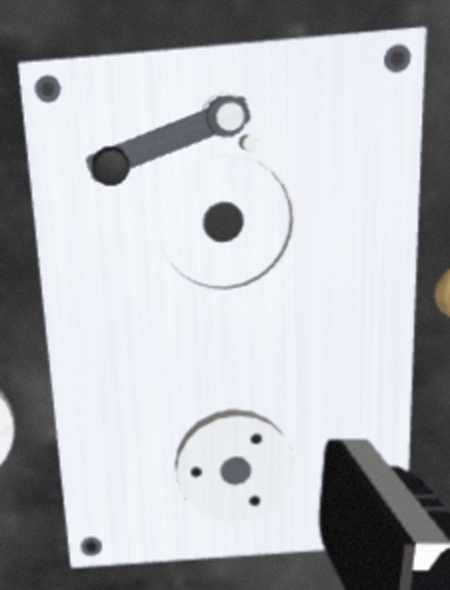

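Run:
```python
from h import *
T=wpose()
A,B,C=cast("wrist",[[428.2,68.7],[253.4,84],[275.3,312.8]],.02,T)
yaw=np.arctan2(*(B-A)[[1,0]]);ctr=(A+C)[:2]/2
print("yaw",yaw,np.arctan2(-(C-B)[0],(C-B)[1]),ctr)
Rm=np.array([[np.cos(yaw),-np.sin(yaw)],[np.sin(yaw),np.cos(yaw)]])
pl=lambda p:((p[:2]-ctr)@Rm*1000).round(1)
w=lambda p:ctr+Rm@np.array(p)/1000
d=cast("wrist",[347.4,274.9],.03,T)[0];k=cast("wrist",[285.5,122],.058,T)[0];n=cast("wrist",[341.2,150.7],.012,T)[0]
p=cast("wrist",[345,97],.036,T)[0]
for a,b in(("disc",d),("knob",k),("nesthole",n),("pivot",p)):print(a,b.round(4),pl(b))
print("nest",w([0,-50]),"pivot",w([0,-100]))
for nm in("scene","side"):
  print(nm,proj(nm,[[*w([0,-50]),.012],[*d[:2],.03],[*k[:2],.058]]).round(1))
u=(w([0,-50])-d[:2]);L=np.linalg.norm(u);u/=L;print("push",L,u,np.degrees(np.arctan2(u[0],-u[1])))
print("tcp start",d[:2]-u*.044, T[:3,3])
```

```text
yaw 0.08138165478199502 0.08127875431646893 [0.55989432 0.03525258]
disc [0.555 0.109 0.03 ] [ 1.1 73.9]
knob [ 0.6189 -0.0454  0.058 ] [ 52.3 -85.2]
nesthole [ 0.564  -0.0144  0.012 ] [  0.1 -49.8]
pivot [ 0.567  -0.0649  0.036 ] [  -1.1 -100.4]
nest [ 0.56395891 -0.01458193] pivot [ 0.5680235  -0.06441645]
scene [[271.8 259.3]
 [221.2 226. ]
 [303.8 233.5]]
side [[258.8 248.6]
 [226.3 216.5]
 [290.  228.3]]
push 0.12387012051405372 [ 0.07230784 -0.99738236] 4.146552910634305
tcp start [0.55182058 0.15284876] [6.24573233e-01 5.41624377e-06 2.38463227e-01]
```

Run:
```python
import cv2
a=cv2.imread("pics/scene0.png")[180:320,150:350]
cv2.imwrite("pics/crop1.png",cv2.resize(a,None,fx=4,fy=4,interpolation=cv2.INTER_CUBIC))
```

```text
(no output)
```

View pics/crop1.png

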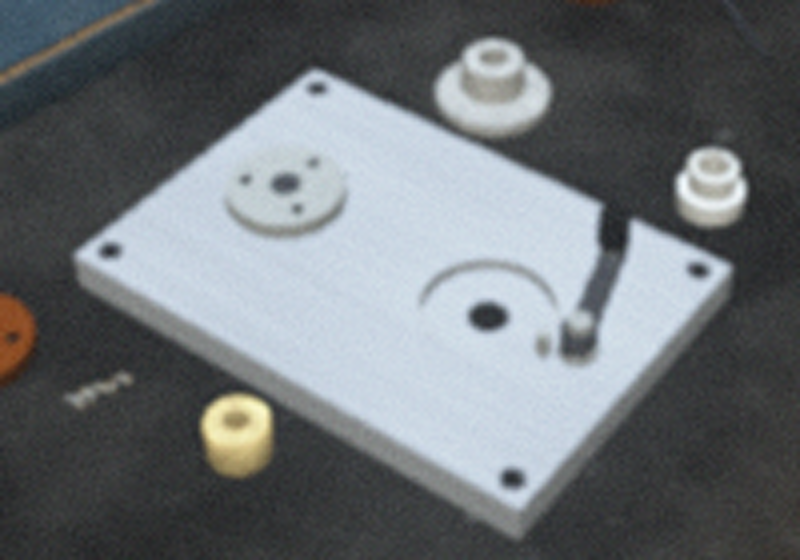

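Request:
{"method": "carry_out", "body": {
  "steps": [
    {"rot":[0,0,0],"delta_pos":[-3.12,1.45,0],"grip":47},
    {"rot":[0,0,0],"delta_pos":[-3.12,1.45,0],"grip":47},
    {"rot":[0,0,0],"delta_pos":[-3.12,1.45,0],"grip":47},
    {"rot":[0,0,0],"delta_pos":[-3.12,1.45,0],"grip":47},
    {"rot":[0,0,0],"delta_pos":[-3.12,1.45,0],"grip":47},
    {"rot":[0,0,-0.0724],"delta_pos":[0,0,3],"grip":47},
    {"rot":[0,0,0],"delta_pos":[0,0,3.5],"grip":47},
    {"rot":[0,0,0],"delta_pos":[0,0,3.5],"grip":47},
    {"rot":[0,0,0],"delta_pos":[0,0,3.5],"grip":47},
    {"rot":[0,0,0],"delta_pos":[0,0,3],"grip":47},
    {"rot":[0,0,0],"delta_pos":[0,0,0],"grip":47},
    {"rot":[0,0,0],"delta_pos":[0,0,0],"grip":47},
    {"rot":[0,0,0],"delta_pos":[0,0,0],"grip":47}
  ]
}}

```text
t: 1.23
position: [0.5538, 0.1566, 0.076]
eef_rot: [0.732, -0.681, 0.001, -0.001]
force: [0.5, -0.2, 0.5]
width: 0.0399
```

Run:
```python
from h import *
a=camera("scene")[:,:,::-1][100:310,130:350];b=camera("side")[:,:,::-1][100:310,130:330]
c=np.hstack([cv2.resize(a,(400,382)),cv2.resize(b,(364,382))])
cv2.imwrite("pics/c2.png",c);print(wpose().round(4))
```

```text
[[ 0.0727 -0.9973  0.0043  0.554 ]
 [-0.9974 -0.0726  0.0022  0.1568]
 [-0.0019 -0.0045 -1.      0.0768]
 [ 0.      0.      0.      1.    ]]
```

View pics/c2.png

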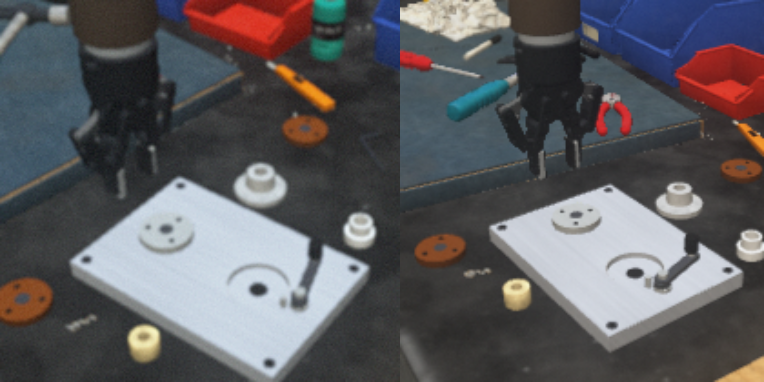

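Request:
{"method": "carry_out", "body": {
  "steps": [
    {"rot":[0,0,0],"delta_pos":[0,0.25,2.0],"grip":47},
    {"rot":[0,0,0],"delta_pos":[0,0,1.5],"grip":47},
    {"rot":[0,0,0],"delta_pos":[0,0,1.0],"grip":47},
    {"rot":[0,0,0],"delta_pos":[0,0,0],"grip":47},
    {"rot":[0,0,0],"delta_pos":[0,0,0],"grip":47}
  ]
}}

```text
t: 1.75
position: [0.5506, 0.1561, 0.0301]
eef_rot: [0.732, -0.681, 0.0, -0.001]
force: [-0.4, 0.3, 0.9]
width: 0.04
```

Run:
```python
from h import *
T=wpose();a=camera("scene")[:,:,::-1][170:270,150:270];b=camera("side")[:,:,::-1][150:250,170:290]
c=np.hstack([cv2.resize(a,(400,333),interpolation=2),cv2.resize(b,(400,333),interpolation=2)])
cv2.imwrite("pics/c3.png",c);cv2.imwrite("pics/w3.png",camera("wrist")[:,:,::-1]);print(T.round(4))
print(proj("scene",[[*T[:2,3],.02],[*T[:2,3],.03]]), proj("side",[[*T[:2,3],.02],[*T[:2,3],.03]]))
```

```text
[[ 7.270e-02 -9.974e-01  1.200e-03  5.506e-01]
 [-9.974e-01 -7.270e-02  4.000e-04  1.561e-01]
 [-3.000e-04 -1.200e-03 -1.000e+00  3.010e-02]
 [ 0.000e+00  0.000e+00  0.000e+00  1.000e+00]]
[[203.53153559 220.76149331]
 [203.11043765 217.03371114]] [[215.43197889 212.13676123]
 [215.14424519 208.385003  ]]
```

View pics/c3.png

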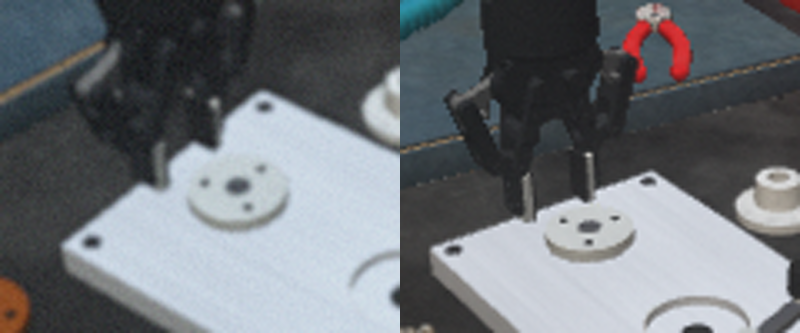

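View pics/w3.png

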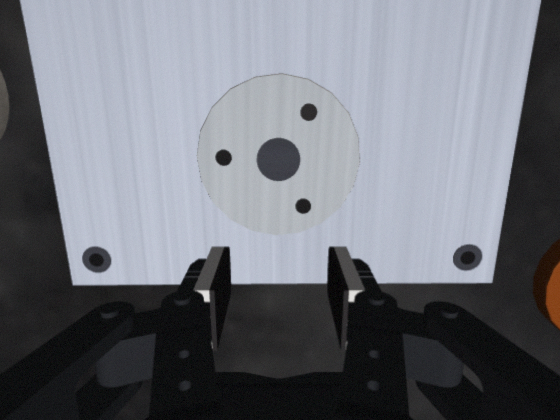

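Run:
```python
from h import *
T=np.eye(4)
for z in(0,.004,.008):print(z,proj("wrist",[[.011,-.02,z],[.011,.02,z],[-.011,.02,z]],T).round(1).tolist())
T=wpose();print(cast("wrist",[278,154],.03,T))
```

```text
0 [[228.1, 250.5], [331.0, 250.5], [328.9, 300.7]]
0.004 [[229.4, 246.3], [329.6, 246.3], [327.7, 295.4]]
0.008 [[230.6, 242.4], [328.3, 242.4], [326.5, 290.5]]
[[0.55502329 0.10783364 0.03      ]]
```

Request:
{"method": "carry_out", "body": {
  "steps": [
    {"rot":[0,0,0],"delta_pos":[0,0,0.25],"grip":47},
    {"rot":[0,0,0],"delta_pos":[0.4,0,0],"grip":47},
    {"rot":[0,0,0],"delta_pos":[0.4,0,0],"grip":47},
    {"rot":[0,0,0],"delta_pos":[0.3,0,0],"grip":47},
    {"rot":[0,0,0],"delta_pos":[0.3,0,0],"grip":47},
    {"rot":[0,0,0],"delta_pos":[0.3,0,0],"grip":47},
    {"rot":[0,0,0],"delta_pos":[0.3,0,0],"grip":47},
    {"rot":[0,0,0],"delta_pos":[0.4,0,0],"grip":47},
    {"rot":[0,0,0],"delta_pos":[0.4,0,0],"grip":47},
    {"rot":[0,0,0],"delta_pos":[0.5,0,0],"grip":47},
    {"rot":[0,0,0],"delta_pos":[0.5,0,0],"grip":47},
    {"rot":[0,0,0],"delta_pos":[0.5,0,0],"grip":47},
    {"rot":[0,0,0],"delta_pos":[0.5,0,0],"grip":47},
    {"rot":[0,0,0],"delta_pos":[0.3,0,0],"grip":47},
    {"rot":[0,0,0],"delta_pos":[0,0,0],"grip":47}
  ]
}}

```text
t: 3.15
position: [0.5536, 0.1041, 0.0268]
eef_rot: [0.732, -0.681, -0.0, 0.0]
force: [0.1, 1.3, 0.0]
width: 0.0402
```

Run:
```python
from h import *
T=wpose();cv2.imwrite("pics/w4.png",camera("wrist")[:,:,::-1]);print(T.round(4)[:,3])
```

```text
[0.5536 0.1041 0.0268 1.    ]
```

View pics/w4.png

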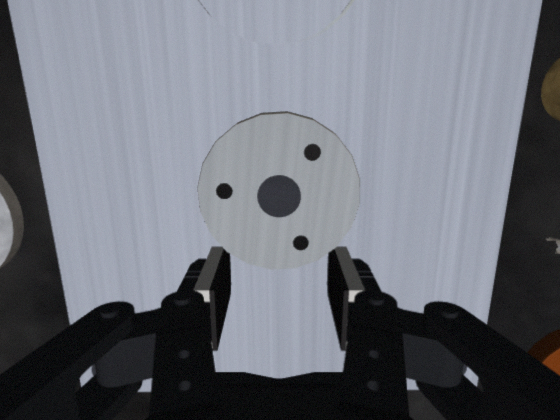

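Run:
```python
from h import *
T=wpose();g=cv2.cvtColor(cv2.imread("pics/w4.png"),cv2.COLOR_BGR2GRAY)
m=(g<110).astype(np.uint8);n,l,st,ce=cv2.connectedComponentsWithStats(m)
for i in range(1,n):
    if 200<st[i,4]<3000: print(ce[i],st[i,4])
    if 800<st[i,4]<3000 and abs(ce[i][0]-279)<15:
        d=cast("wrist",ce[i],.03,T)[0];print(d,"rel tool",np.linalg.inv(T)@np.r_[d,1], "nest rel tool",np.linalg.inv(T)@[.564,-.0145,.012,1])
```

```text
[311.91025641 151.87179487] 234
[278.66160221 195.7230663 ] 1448
[0.55630911 0.07043638 0.03      ] rel tool [ 3.40246386e-02 -3.49855243e-04 -3.23398070e-03  1.00000000e+00] nest rel tool [ 0.1192872  -0.00194019  0.01479669  1.        ]
[223.81481481 190.64814815] 216
```

Request:
{"method": "carry_out", "body": {
  "steps": [
    {"rot":[0,0,0],"delta_pos":[0.3,0,0],"grip":47},
    {"rot":[0,0,0],"delta_pos":[0.5,-0.02,0],"grip":47},
    {"rot":[0,0,0],"delta_pos":[0.5,-0.02,0],"grip":47},
    {"rot":[0,0,0],"delta_pos":[0.5,-0.02,0],"grip":47},
    {"rot":[0,0,0],"delta_pos":[0.5,-0.02,0],"grip":47},
    {"rot":[0,0,0],"delta_pos":[0.5,-0.02,0],"grip":47},
    {"rot":[0,0,0],"delta_pos":[0.5,-0.02,0],"grip":47},
    {"rot":[0,0,0],"delta_pos":[0.5,-0.02,0],"grip":47},
    {"rot":[0,0,0],"delta_pos":[0.5,-0.02,0],"grip":47},
    {"rot":[0,0,0],"delta_pos":[0.5,0,0],"grip":47},
    {"rot":[0,0,0],"delta_pos":[0.5,0,0],"grip":47},
    {"rot":[0,0,0],"delta_pos":[0.5,0,0],"grip":47},
    {"rot":[0,0,0],"delta_pos":[0.4,0,0],"grip":47},
    {"rot":[0,0,0],"delta_pos":[0.3,0,0],"grip":47},
    {"rot":[0,0,0],"delta_pos":[0,0,0],"grip":47}
  ]
}}

```text
t: 4.45
position: [0.56, 0.0396, 0.0268]
eef_rot: [0.732, -0.681, 0.0, 0.0]
force: [0.5, 0.7, -0.0]
width: 0.0402
```

Run:
```python
from h import *
T=wpose();im=camera("wrist")[:,:,::-1];cv2.imwrite("pics/w5.png",im);print(T.round(4)[:,3])
g=cv2.cvtColor(im.copy(),cv2.COLOR_BGR2GRAY)
m=(g<110).astype(np.uint8);n,l,st,ce=cv2.connectedComponentsWithStats(m)
for i in range(1,n):
    if 800<st[i,4]<3000 and abs(ce[i][0]-279)<15:
        d=cast("wrist",ce[i],.03,T)[0];print(d,"rel tool",np.linalg.inv(T)@np.r_[d,1], "nest rel tool",np.linalg.inv(T)@[.564,-.0145,.012,1])
```

```text
[0.56   0.0396 0.0268 1.    ]
[ 0.56389072 -0.02711183  0.03      ] rel tool [ 6.68141859e-02  8.71603269e-04 -3.15746784e-03  1.00000000e+00] nest rel tool [ 5.42398129e-02 -1.44421360e-04  1.48403953e-02  1.00000000e+00]
[0.56272434 0.00567814 0.03      ] rel tool [ 3.40249826e-02 -3.16065437e-04 -3.16281762e-03  1.00000000e+00] nest rel tool [ 5.42398129e-02 -1.44421360e-04  1.48403953e-02  1.00000000e+00]
```

View pics/w5.png

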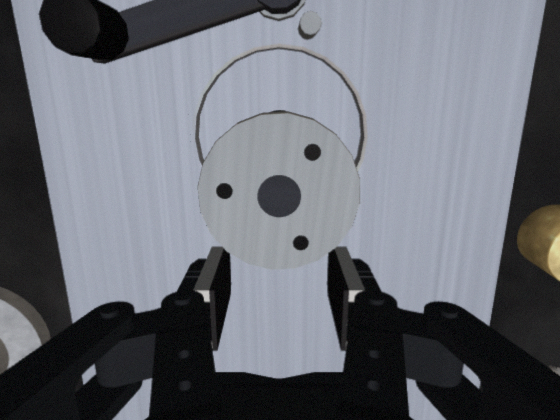

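Request:
{"method": "carry_out", "body": {
  "steps": [
    {"rot":[0,0,0],"delta_pos":[0.25,0,0],"grip":47},
    {"rot":[0,0,0],"delta_pos":[0.25,0,0],"grip":47},
    {"rot":[0,0,0],"delta_pos":[0.25,0,0],"grip":47},
    {"rot":[0,0,0],"delta_pos":[0.2,0,0],"grip":47},
    {"rot":[0,0,0],"delta_pos":[0.15,0,0],"grip":47},
    {"rot":[0,0,0],"delta_pos":[0.15,0,0],"grip":47},
    {"rot":[0,0,0],"delta_pos":[0.15,0,0],"grip":47},
    {"rot":[0,0,0],"delta_pos":[0,0,0],"grip":47},
    {"rot":[0,0,0],"delta_pos":[0,0,0],"grip":47}
  ]
}}

```text
t: 5.25
position: [0.5609, 0.026, 0.0267]
eef_rot: [0.732, -0.681, -0.0, 0.0]
force: [0.2, 0.1, -0.4]
width: 0.04
```

Run:
```python
from h import *
T=wpose();im=camera("wrist")[:,:,::-1];cv2.imwrite("pics/w6.png",im);print(T.round(4)[:,3])
a=camera("side")[:,:,::-1][180:290,200:320];cv2.imwrite("pics/s6.png",cv2.resize(a,None,fx=4,fy=4,interpolation=2))
```

```text
[0.5609 0.026  0.0267 1.    ]
```

View pics/w6.png

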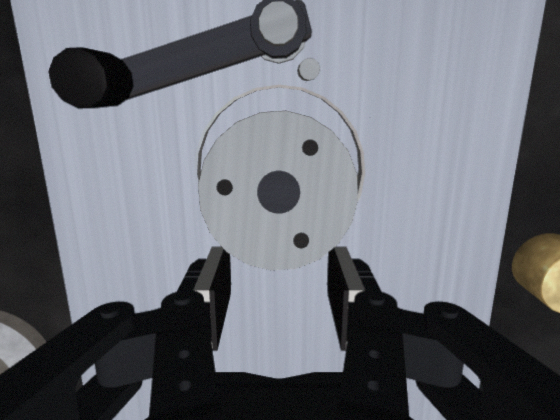

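View pics/s6.png

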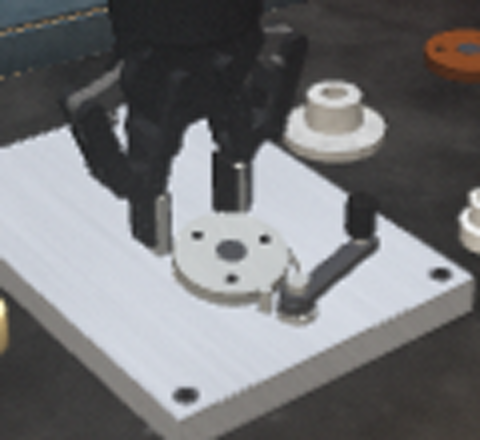

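The disc has tipped at the nest edge (centre at about (278,192) in the wrist view). I'll keep pushing gently.

Request:
{"method": "carry_out", "body": {
  "steps": [
    {"rot":[0,0,0],"delta_pos":[0.15,0,0],"grip":47},
    {"rot":[0,0,0],"delta_pos":[0.15,0,0],"grip":47},
    {"rot":[0,0,0],"delta_pos":[0.15,0,0],"grip":47},
    {"rot":[0,0,0],"delta_pos":[0.1,0,0],"grip":47},
    {"rot":[0,0,0],"delta_pos":[0.1,0,0],"grip":47},
    {"rot":[0,0,0],"delta_pos":[0,0,0],"grip":47},
    {"rot":[0,0,0],"delta_pos":[0,0,0],"grip":47}
  ]
}}

```text
t: 5.93
position: [0.5614, 0.0196, 0.0268]
eef_rot: [0.732, -0.681, -0.0, 0.0]
force: [0.7, -0.7, 0.3]
width: 0.04
```

Run:
```python
from h import *
T=wpose();im=camera("wrist")[:,:,::-1];cv2.imwrite("pics/w7.png",im);print(T.round(4)[:,3])
a=camera("side")[:,:,::-1][180:290,200:320];cv2.imwrite("pics/s7.png",cv2.resize(a,None,fx=4,fy=4,interpolation=2))
```

```text
[0.5614 0.0196 0.0268 1.    ]
```

View pics/w7.png

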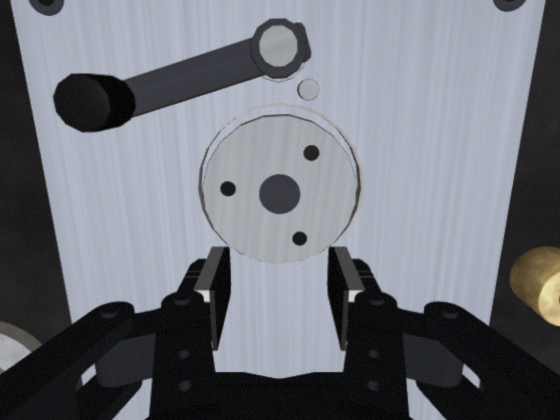

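View pics/s7.png

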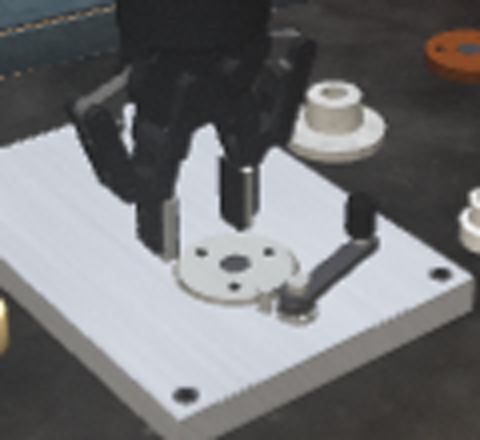

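Request:
{"method": "carry_out", "body": {
  "steps": [
    {"rot":[0,0,0],"delta_pos":[-0.6,0,0],"grip":47},
    {"rot":[0,0,0],"delta_pos":[-0.6,0,-1.0],"grip":47},
    {"rot":[0,0,0],"delta_pos":[0,0,-3],"grip":20},
    {"rot":[0,0,0],"delta_pos":[0,0,-3.5],"grip":0},
    {"rot":[0,0,0],"delta_pos":[0,0,-2],"grip":0},
    {"rot":[0,0,0],"delta_pos":[0,0,0],"grip":0},
    {"rot":[0,0,0],"delta_pos":[0,0,0],"grip":0},
    {"rot":[0,0,0],"delta_pos":[0,0,0],"grip":0}
  ]
}}

```text
t: 6.7
position: [0.56, 0.0321, 0.1217]
eef_rot: [0.732, -0.681, -0.0, 0.0]
force: [-0.5, 0.1, -0.2]
width: -0.0004
```

```bash
cat > m.py <<'E'
from h import *
T=wpose();im=camera("wrist")[:,:,::-1].copy();cv2.imwrite("pics/w8.png",im);print(T.round(4))
Ti=np.linalg.inv(T);yaw=.0813;c,s=np.cos(yaw),np.sin(yaw);Rm=np.array([[c,-s],[s,c]]);ctr=np.array([.5599,.03525])
pl=lambda p:((p[:2]-ctr)@Rm*1000).round(1)
print("nest px",proj("wrist",[[.564,-.0145,.022],[.564,-.0145,.030]],T))
g=cv2.cvtColor(im,cv2.COLOR_BGR2GRAY);n,l,st,ce=cv2.connectedComponentsWithStats((g<110).astype(np.uint8))
for i in range(1,n):
    if 8<st[i,4]<4000:
        print(ce[i].round(1),st[i,4],pl(cast("wrist",ce[i],.022,T)[0]))
print("pivot rel tool mm",(Ti@[*(ctr+Rm@[0,-.1]),0,1]*1000).round(1))
E
python3 m.py
```

```text
[[ 7.240e-02 -9.974e-01 -6.000e-04  5.600e-01]
 [-9.974e-01 -7.240e-02  3.000e-04  3.210e-02]
 [-3.000e-04  6.000e-04 -1.000e+00  1.217e-01]
 [ 0.000e+00  0.000e+00  0.000e+00  1.000e+00]]
nest px [[277.96935084 130.52173465]
 [277.96146072 131.92722477]]
[140.1  10.7] 351 [  77.3 -117.3]
[414.1   9. ] 335 [ -77.4 -116.9]
[220.4  60. ] 3106 [ 33.4 -91.1]
[42.5 66.2] 37 [137.4 -88. ]
[297.8 106.4] 69 [-12.1 -64.3]
[278.3 133. ] 483 [ -0.1 -48.4]
[246.  129.4] 61 [ 19.8 -50.8]
[290.8 162.3] 59 [ -7.9 -30. ]
[466.7 200.7] 159 [-122.1   -3.6]
[ 57.9 281.7] 129 [152.6  52.2]
[ 67.6 291. ] 46 [147.2  59.4]
pivot rel tool mm [  96.9   -1.1  121.7 1000. ]
```

View pics/w8.png

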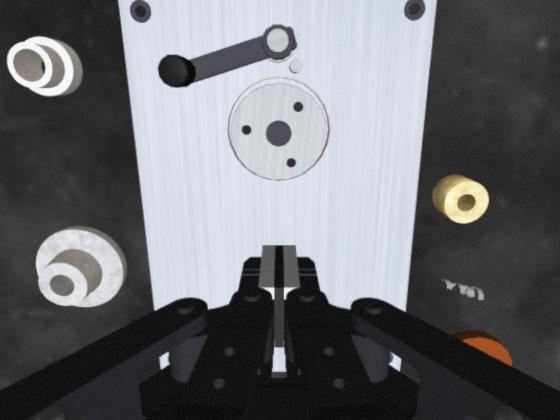

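Request:
{"method": "carry_out", "body": {
  "steps": [
    {"rot":[0,0,0],"delta_pos":[2.64,-1.52,0],"grip":0},
    {"rot":[0,0,0],"delta_pos":[2.64,-1.52,0],"grip":0},
    {"rot":[0,0,0],"delta_pos":[2.64,-1.52,0],"grip":0},
    {"rot":[0,0,0],"delta_pos":[2.64,-1.52,0],"grip":0},
    {"rot":[0,0,-0.095],"delta_pos":[0,0,1],"grip":0},
    {"rot":[0,0,-0.095],"delta_pos":[0,0,1],"grip":0},
    {"rot":[0,0,-0.095],"delta_pos":[0,0,1],"grip":0},
    {"rot":[0,0,0],"delta_pos":[0,0,1],"grip":0},
    {"rot":[0,0,0],"delta_pos":[0,0,0],"grip":0},
    {"rot":[0,0,0],"delta_pos":[0,0,0],"grip":0}
  ]
}}

```text
t: 7.58
position: [0.6281, -0.0691, 0.0804]
eef_rot: [0.821, -0.571, -0.001, 0.001]
force: [1.1, -0.8, 0.0]
width: 0.0003
```

```bash
python3 m.py | tail -1
python3 - <<'E'
from h import *
a=camera("scene")[:,:,::-1][130:330,200:370];b=camera("side")[:,:,::-1][130:330,190:360]
cv2.imwrite("pics/c9.png",cv2.resize(np.hstack([a,b]),None,fx=2.3,fy=2.3,interpolation=2))
T=wpose();print(T.round(4)[:,3]);Ti=np.linalg.inv(T);print(Ti@[.6189,-.0454,.058,1])
E
```

```text
pivot rel tool mm [ -25.3   54.5   80.6 1000. ]
[ 0.6293 -0.0689  0.0824  1.    ]
[-0.02568088  0.00155607  0.02436575  1.        ]
```

View pics/c9.png

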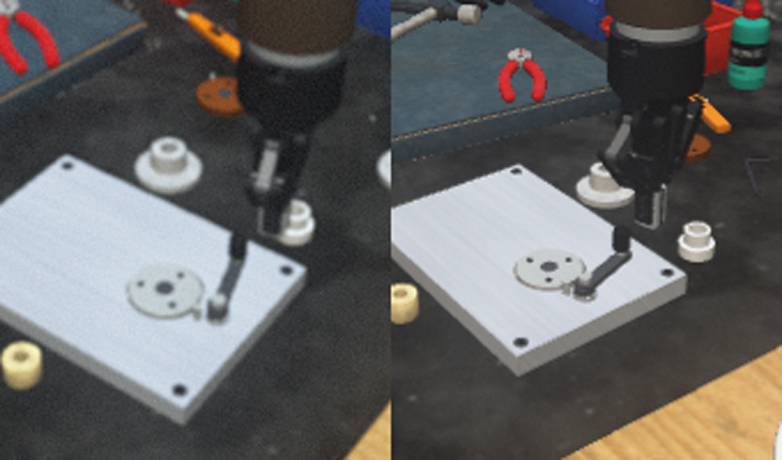

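Request:
{"method": "carry_out", "body": {
  "steps": [
    {"rot":[0,0,0],"delta_pos":[0,0,1.6],"grip":0},
    {"rot":[0,0,0],"delta_pos":[0,0,1.5],"grip":0},
    {"rot":[0,0,0],"delta_pos":[0,0,0],"grip":0},
    {"rot":[0,0,-0.06],"delta_pos":[-0.332,-0.142,0],"grip":0},
    {"rot":[0,0,-0.06],"delta_pos":[-0.332,-0.142,0],"grip":0},
    {"rot":[0,0,-0.06],"delta_pos":[-0.332,-0.142,0],"grip":0},
    {"rot":[0,0,-0.06],"delta_pos":[-0.332,-0.142,0],"grip":0},
    {"rot":[0,0,-0.06],"delta_pos":[-0.332,-0.142,0],"grip":0},
    {"rot":[0,0,-0.06],"delta_pos":[-0.332,-0.142,0],"grip":0},
    {"rot":[0,0,0],"delta_pos":[0,0,0],"grip":0}
  ]
}}

```text
t: 8.57
position: [0.6273, -0.0471, 0.0522]
eef_rot: [0.911, -0.413, 0.001, -0.0]
force: [-0.1, 0.3, 0.0]
width: -0.0003
```

```bash
python3 m.py | tail -1
python3 - <<'E'
from h import *
a=camera("scene")[:,:,::-1][130:330,200:370];b=camera("side")[:,:,::-1][130:330,190:360]
cv2.imwrite("pics/c10.png",cv2.resize(np.hstack([a,b]),None,fx=2.3,fy=2.3,interpolation=2))
T=wpose();print(T.round(4)[:,3])
E
```

```text
pivot rel tool mm [ -26.1   56.1   52.1 1000. ]
[ 0.627  -0.0477  0.0516  1.    ]
```

View pics/c10.png

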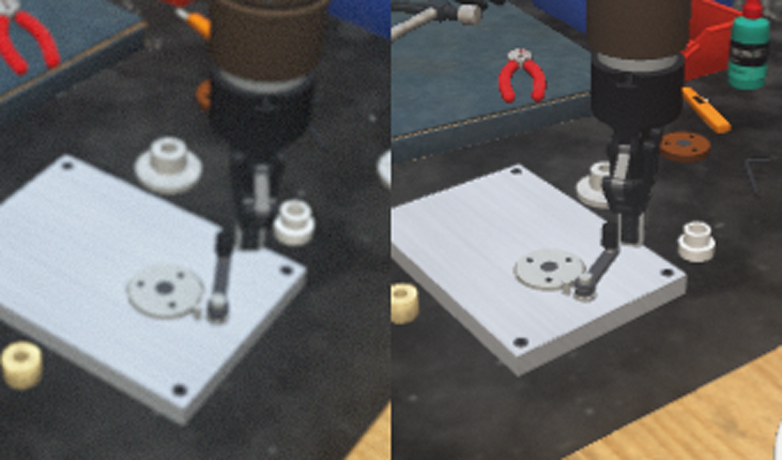

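View pics/w8.png

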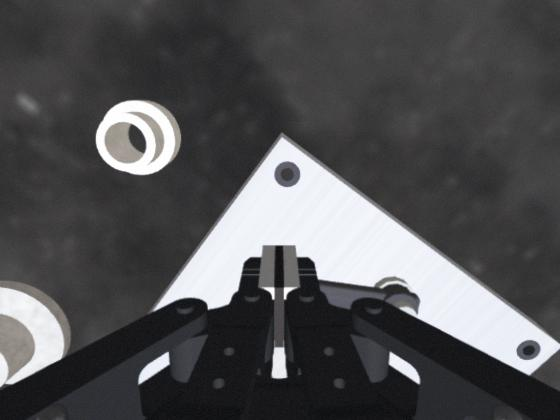

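Request:
{"method": "carry_out", "body": {
  "steps": [
    {"rot":[0,0,-0.06],"delta_pos":[-0.332,-0.142,0],"grip":0},
    {"rot":[0,0,-0.06],"delta_pos":[-0.332,-0.142,0],"grip":0},
    {"rot":[0,0,-0.06],"delta_pos":[-0.332,-0.142,0],"grip":0},
    {"rot":[0,0,-0.06],"delta_pos":[-0.332,-0.142,0],"grip":0},
    {"rot":[0,0,-0.06],"delta_pos":[-0.332,-0.142,0],"grip":0},
    {"rot":[0,0,-0.06],"delta_pos":[-0.332,-0.142,0],"grip":0},
    {"rot":[0,0,-0.06],"delta_pos":[-0.332,-0.142,0],"grip":0},
    {"rot":[0,0,-0.06],"delta_pos":[-0.332,-0.142,0],"grip":0},
    {"rot":[0,0,-0.06],"delta_pos":[-0.332,-0.142,0],"grip":0},
    {"rot":[0,0,-0.06],"delta_pos":[-0.332,-0.142,0],"grip":0},
    {"rot":[0,0,-0.06],"delta_pos":[-0.332,-0.142,0],"grip":0},
    {"rot":[0,0,-0.06],"delta_pos":[-0.332,-0.142,0],"grip":0},
    {"rot":[0,0,-0.06],"delta_pos":[-0.332,-0.142,0],"grip":0},
    {"rot":[0,0,0],"delta_pos":[0,0,0],"grip":0}
  ]
}}

```text
t: 9.88
position: [0.5983, -0.0117, 0.0514]
eef_rot: [0.999, -0.037, 0.0, -0.0]
force: [0.4, 1.3, 0.1]
width: 0.0001
```

```bash
python3 m.py | tail -1
python3 - <<'E'
from h import *
a=camera("scene")[:,:,::-1][130:330,200:370];b=camera("side")[:,:,::-1][130:330,190:360]
cv2.imwrite("pics/c11.png",cv2.resize(np.hstack([a,b]),None,fx=2.3,fy=2.3,interpolation=2))
T=wpose();print(T.round(4)[:,[0,3]])
yaw=.0813;c,s=np.cos(yaw),np.sin(yaw);Rm=np.array([[c,-s],[s,c]]);print("tcp plate",(T[:2,3]-[.5599,.03525])@Rm*1000)
E
```

```text
pivot rel tool mm [ -26.4   54.8   51.3 1000. ]
[[ 9.972e-01  5.982e-01]
 [-7.530e-02 -1.210e-02]
 [ 1.000e-04  5.100e-02]
 [ 0.000e+00  1.000e+00]]
tcp plate [ 34.35078612 -50.32119114]
```

View pics/c11.png

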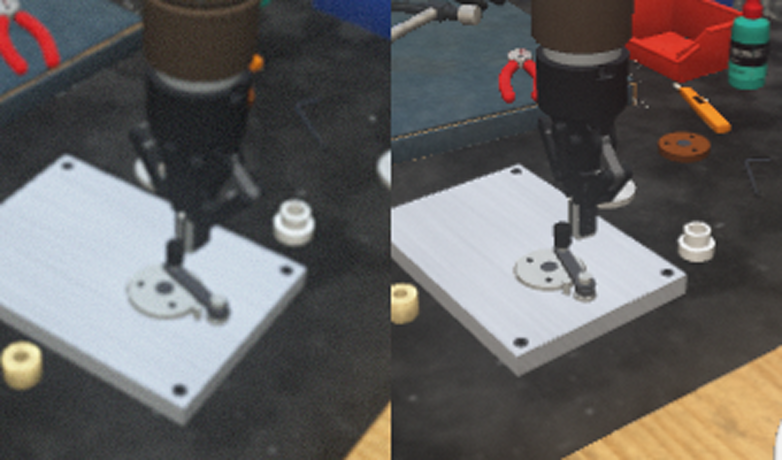

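Request:
{"method": "carry_out", "body": {
  "steps": [
    {"rot":[0,0,-0.06],"delta_pos":[-0.332,-0.142,0],"grip":0},
    {"rot":[0,0,-0.06],"delta_pos":[-0.332,-0.142,0],"grip":0},
    {"rot":[0,0,-0.037],"delta_pos":[-0.2,-0.09,0],"grip":0},
    {"rot":[0,0,0],"delta_pos":[-0.25,0,0],"grip":0},
    {"rot":[0,0,0],"delta_pos":[-0.2,0,0],"grip":0},
    {"rot":[0,0,0],"delta_pos":[-0.1,0,0],"grip":0},
    {"rot":[0,0,0],"delta_pos":[0,0,0],"grip":0}
  ]
}}

```text
t: 10.62
position: [0.5839, -0.0086, 0.0508]
eef_rot: [0.999, 0.041, -0.0, 0.0]
force: [0.1, -0.3, 0.6]
width: 0.0001
```

```bash
python3 m.py | tail -1
python3 - <<'E'
from h import *
a=camera("scene")[:,:,::-1][180:310,210:310];b=camera("side")[:,:,::-1][170:300,210:310]
cv2.imwrite("pics/c12.png",cv2.resize(np.hstack([a,b]),None,fx=4,fy=4,interpolation=2))
print(bot.observe()["force"])
E
```

```text
pivot rel tool mm [ -20.4   54.3   50.9 1000. ]
[ 0.81365554  0.47977173 -0.04233363]
```

View pics/c12.png

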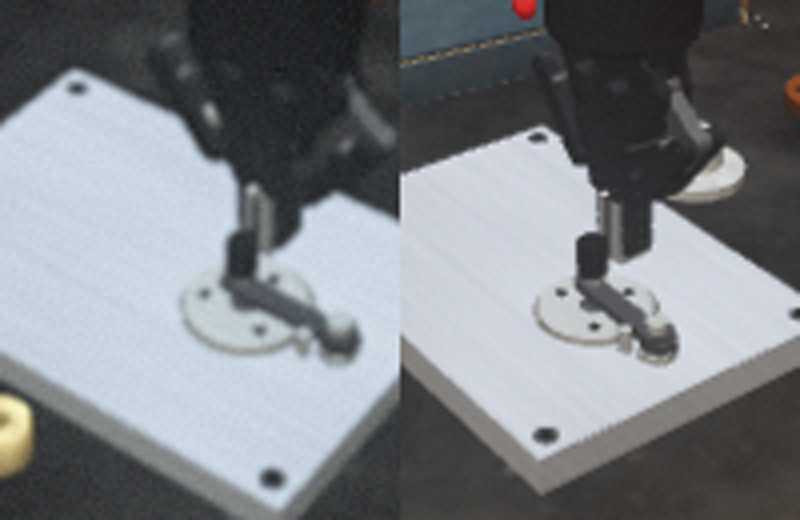

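Nearly closed: the knob is at about (240,255) in the left half of the crop. The last few millimetres go in small steps while I watch the force.

Request:
{"method": "carry_out", "body": {
  "steps": [
    {"rot":[0,0,0],"delta_pos":[-0.1,0,0],"grip":0},
    {"rot":[0,0,0],"delta_pos":[-0.1,0,0],"grip":0},
    {"rot":[0,0,0],"delta_pos":[0,0,0],"grip":0}
  ]
}}

```text
t: 11.02
position: [0.5822, -0.0086, 0.0508]
eef_rot: [0.999, 0.042, 0.0, -0.0]
force: [0.7, -0.1, -0.6]
width: 0.0001
```

Request:
{"method": "carry_out", "body": {
  "steps": [
    {"rot":[0,0,0],"delta_pos":[-0.1,0,0],"grip":0},
    {"rot":[0,0,0],"delta_pos":[0,0,0],"grip":0},
    {"rot":[0,0,0],"delta_pos":[0,0,0],"grip":0}
  ]
}}

```text
t: 11.27
position: [0.5821, -0.0086, 0.0509]
eef_rot: [0.999, 0.042, 0.001, -0.0]
force: [4.2, -0.7, -2.8]
width: -0.0003
```

Request:
{"method": "carry_out", "body": {
  "steps": [
    {"rot":[0,0,0],"delta_pos":[-0.05,0,0],"grip":0},
    {"rot":[0,0,0],"delta_pos":[0,0,0],"grip":0}
  ]
}}

```text
t: 11.43
position: [0.5821, -0.0085, 0.051]
eef_rot: [0.999, 0.042, 0.002, -0.0]
force: [4.9, -1.1, -3.8]
width: -0.0
```

Request:
{"method": "carry_out", "body": {
  "steps": [
    {"rot":[0,0,0],"delta_pos":[1,0,0],"grip":0},
    {"rot":[0,0,0],"delta_pos":[2,0,0],"grip":0},
    {"rot":[0,0,0],"delta_pos":[1,0,-3],"grip":0},
    {"rot":[0,0,0],"delta_pos":[0,0,-3.5],"grip":0},
    {"rot":[0,0,0],"delta_pos":[0,0,-3.5],"grip":0},
    {"rot":[0,0,0.12],"delta_pos":[-3.5,0,-1],"grip":0},
    {"rot":[0,0,0.12],"delta_pos":[-3.5,0,-1],"grip":0},
    {"rot":[0,0,0.12],"delta_pos":[-3.5,0,-1],"grip":0},
    {"rot":[0,0,0.12],"delta_pos":[-3.5,0,-1],"grip":0},
    {"rot":[0,0,0],"delta_pos":[0,0,0],"grip":0},
    {"rot":[0,0,0],"delta_pos":[0,0,0],"grip":0},
    {"rot":[0,0,0],"delta_pos":[0,0,0],"grip":0}
  ]
}}

```text
t: 12.43
position: [0.4819, 0.0079, 0.191]
eef_rot: [0.981, -0.196, -0.0, 0.0]
force: [0.2, -0.8, 0.2]
width: -0.0001
```

```bash
python3 m.py
python3 - <<'E'
from h import *
a=camera("scene")[:,:,::-1][170:310,130:370];cv2.imwrite("pics/c13.png",cv2.resize(a,None,fx=3,fy=3,interpolation=2))
E
```

```text
[[ 9.228e-01 -3.852e-01 -6.000e-04  4.819e-01]
 [-3.852e-01 -9.228e-01 -1.000e-04  7.900e-03]
 [-5.000e-04  3.000e-04 -1.000e+00  1.910e-01]
 [ 0.000e+00  0.000e+00  0.000e+00  1.000e+00]]
nest px [[263.38251101  70.95372341]
 [262.99177356  70.46719866]]
[283.6  59. ] 1537 [  0.6 -67.6]
[252.2  45.8] 37 [ 19.7 -50.8]
[23.2 80.6] 157 [ 77.3 116.7]
[287.5  76.5] 32 [-12.  -64.5]
[245.8  93. ] 35 [ -8.  -30.2]
[384.  121.8] 134 [ -77.8 -117.2]
[281.1 226.1] 23 [-118.8   -4.1]
[136.  246.6] 92 [-77.5 117. ]
pivot rel tool mm [ 107.4   33.5  191.  1000. ]
```

View pics/c13.png

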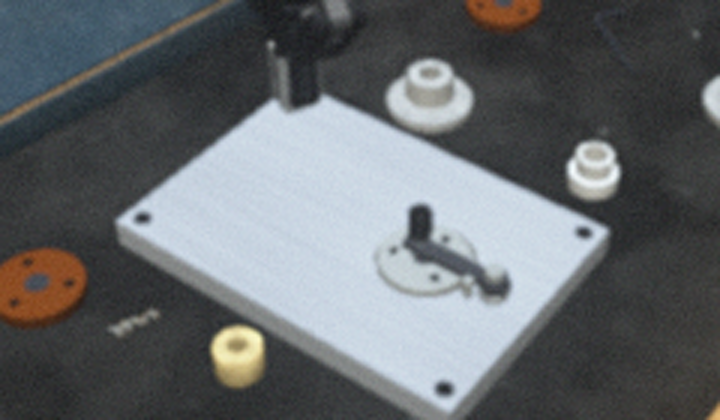

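View pics/w8.png

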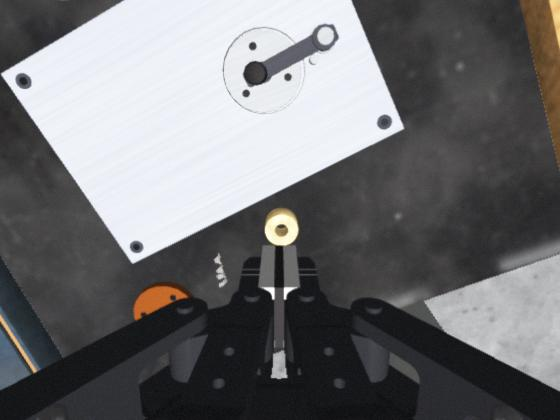

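```bash
cat >> m.py <<'E'
k=im[55:92,240:275].max(2)<50
ys,xs=np.nonzero(k);print("knob",xs.mean()+240,ys.mean()+55,pl(cast("wrist",[xs.mean()+240,ys.mean()+55],.058,T)[0]))
print("expected px closed",proj("wrist",[[*(ctr+Rm@[0,-.045]),.058]],T))
E
python3 m.py|tail -2
```

```text
knob 256.12 75.84 [ -1.9 -44.8]
expected px closed [[255.0415484   73.01784564]]
```

```bash
python3 -c "
from cell import bot
print(bot.hand_in(),bot.observe()['t'])"
```

```text
the job is handed in; nothing more can be done
the job is handed in; nothing more can be done
```

I pushed the steel disc along the deck with the partly open fingertips until it dropped into the nest. I then swung the keeper round with the shut fingertips until it stopped, backed the arm clear and handed in at about 12.5 s.

- **Disc:** it is seated flat in the nest. Its three holes measured as an equal-sided triangle (34.6 mm sides) at the seated height, with the same positions before and after the keeper move. Its centre hole read (-0.1, -48.4) mm, against the nest at (0, -50), which is within the clearance.
- **Keeper:** the tool stopped moving against it while the push force rose to about 5 N, well under the limit. The last pictures show the bar over the disc.
- **Small disagreement:** the knob measured (-1.9, -44.8) mm, and closed should be (0, -45). I put the 2 mm down to the dark patch I measured including the knob's side, and did not check further.
- **Other parts:** the hub, bush and ring spacer look unmoved in the last pictures. I checked them by eye only.

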